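# Third hand at the model-kit jig: sweep it clear, then press and hold the van body

## Robot

A 6-joint arm with a two-finger parallel gripper is mounted at the origin on the work surface. World frame = base frame: x ahead of the robot, y to its left, z up, the work surface at z = 0. Lengths are in m, angles in rad, forces in N, time in s.
With the tool pointing down it reaches from about 0.3 to 0.875 m from the base axis. Payload 6.4 kg.
Tool frame: the origin (TCP) lies between the finger pads; the fingertips stand 19 mm ahead of it and the grasp point (between the pads) is the TCP (ctrl.tips_ahead is the z of the fingertips in the tool frame, in m); z points along the fingers, y is the line along which they close (so a half turn about z gives the same grasp; the last joint's range is limited). The gripper opens to 85 mm and grips with 20 to 120 N. Pads are 22 mm wide; open, the fingers measure 114 mm over their backs; the gripper's body (76 mm by 85 mm) begins 54 mm behind the grasp point. The pads swing forward as they close: fully open they stand 13 mm farther back than shut.
Start: joints at [1.137, 0.181, 1.607, -0, 1.354, -0.206], TCP at [0.13, 0.56, 0.25] pointing down, gripper open.
Joint ranges: [-2.99, 2.99], [-0.89, 2.07], [0.3, 2.58], [-1.14, 4.28], [0, 2.63], [-3.12, 3.12]. Speed limits (rad/s): [2.57, 2.57, 3.01, 3.14, 3.14, 3.14].

## Interface

Orientations are given as a unit quaternion [w, x, y, z].
In Python, from bench import readout, vision, ctrl gives the robot as it stands.
- The arm moves only by the tool play_rows, never from a script. Its arguments are lists of equal length, an entry for each row: "xyz": the shift along the tool's x, y, z in mm, a list of three; "rot": the turn, a rotation vector about the tool's x, y, z in rad, a list of three; "grip": the opening, from 0 (shut) to 1 (fully open). In form: {"xyz": [[x, y, z], ...], "rot": [[rx, ry, rz], ...], "grip": [grip, ...]}. A call has exactly 10 rows; each row is the pose to reach, as a shift and turn from the pose commanded when the call began, along the tool's axes at that moment; what a row does not reach only later rows make up. A row lasts 1/8 s, in which the tool goes at most 62.5 mm and 10.7 degrees, less where a joint would pass 70% of its speed; a pose out of reach is approached as far as the arm can. A call with a gripper value outside its range is refused whole. The fingers move at their own pace and stop on an object; the grip force is fixed at half the most. Time passes only in rows, so rows that repeat a pose let the fingers close, or fill a call up. It gives the time, the measured TCP pose, the force, the opening and the grip force at its end, in the units of the state.
- readout.get_obs(): the state, without advancing time (a new reading comes with each control period).
- vision.camera(name): name is "scene" or "side" or "wrist"; returns a dict with "color" (420x560x3 uint8, red, green, blue), "depth" (420x560 float32, m along the optical axis (not along the pixel's ray), 0 where there is no reading), "camera_matrix" (3x3 intrinsics, pixels), "extrinsics" (4x4, takes a point from camera to world coordinates); the wrist camera has in their place "hand_eye" (4x4, takes a point from camera to tool coordinates, whose origin is the TCP and whose axes are the flange's). Camera axes: x right, y down, z forward; pixel columns grow to the right and rows downward; lengths in m; the calibration is good to about 2 mm. A picture is of the moment at which its call begins: read the wrist's pose just before it.
- ctrl.hand_in(): hands the job in; it is judged then, once.
The state is a dict: "time_s": time; "q": joint angles; "dq": joint speeds; "joint_efforts": joint torques, N m; "eef_pos": TCP position; "eef_rot": TCP orientation; "wrist_force": force on the tool from outside, world axes, zero at the start; "torque": the same for the moment, N m; "opening": opening from 0.0 (shut) to 1.0 (fully open); "grasp_force": force on a finger pad.
Only numpy, scipy, OpenCV 4.12 (cv2) and the standard library are available. Lean on these libraries where they do the work, as an engineer would, in place of code of your own. Each camera call takes 0.05 s, during which the arm holds its last target. There are 200 camera calls.

## Task

Using the orange scraper block, sweep all four dark plastic offcuts off the jig's deck into the grey trough along its side (touch them neither with the fingers nor with the van body), then lay the scraper down on the bench, clear of the jig. Then stand the mint-green van body on the deck, centred on the blue line with its tail flat against the sprung steel fence, and push the fence gently back until its pointer stands in the green, never into the red. Finish while still holding the van there steadily, pressed at about 7 N, so that I can drive the screw in, and leave the jars, figure, screwdriver and loose sprue frame where they are.

Things in the scene. Friction and masses are not known exactly. Their poses are not given: they have to be found in the camera images.
- jig: Fixed bench jig; origin on the bench below the deck's blue centre line. x = pressing direction (to the fence), z up. Aluminium deck, top 30 mm high, x -100 to 130, y -60 to 60 mm, blue line at y = 0. The offcuts start on it within x -80 to 10, y -45 to 35 mm. Behind the fence a fixed blue block, x 98 to 128, y -45 to 45 mm, top at z 70 mm, holds its spring plungers.
- trough (a point): Grey open chip trough along the jig's -y side: this point is the middle of its floor, at jig x 15, y -89, z 4 mm, axes as the jig. Inside it is 222 mm long (x) and 58 mm wide (y), beginning at the deck's edge (y -60); outer and end walls are 4 mm thick and reach 24 mm above the bench.
- fence (a joint): How far the fence is pushed back along the jig's x (m): 0 at rest, 0.045 at its stop. A spring of 350 N/m returns it (7 N at 0.020; friction 0.15 N). A black pointer on its -y end moves over a painted scale on the deck: white 0 to 0.014, green 0.014 to 0.029 (5 to 10 N), yellow to 0.036, red beyond.
- fence_face (a point): Sprung steel fence: middle of the foot of its face, at deck height: jig x = 30 mm + joint fence, y = 0, z = 30 mm. Moves with the fence. The plate is 90 mm wide (jig y), 12 mm thick, from 2 to 50 mm above the deck; its face looks to the jig's -x and has a blue centre line.
- scraper_grip (a point): Scraper block, about 150 g, foot down on the bench. Black foot 104 (its x) by 50 (y) by 14 mm high; on its middle an orange rib 80 (x) by 20 mm (y, the width to grip), from 14 to 64 mm above the underside. The point is on the rib's middle, 40 mm above the underside. x runs along the blade, z up; both long sides are alike.
- van_center (a point): Mint-green kit van body, about 150 g, standing on the bench: 110 long (its x), 46 wide (y), 55 mm high. The point is its centre, 27.5 mm above its underside. x points to the flat tail (red lamps); the cab with dark windscreen is at -x. Sides straight and full height from 23 mm cab-side of the centre to the tail: grip across the width there.
- van_tail (a point): Middle of the van's flat tail face: 55 mm along the van's x from its centre, 27.5 mm above its underside.
- chip0_center (a point): Dark grey plastic sprue offcut, a cross-shaped bit 14 x 13 mm and 8 mm high, 10 g, lying on the jig's deck; the point is its centre, 4 mm above its underside.
- chip1_center (a point): Dark grey plastic sprue offcut, a cross-shaped bit 14 x 13 mm and 8 mm high, 10 g, lying on the jig's deck; the point is its centre, 4 mm above its underside.
- chip2_center (a point): Dark grey plastic sprue offcut, a cross-shaped bit 14 x 13 mm and 8 mm high, 10 g, lying on the jig's deck; the point is its centre, 4 mm above its underside.
- chip3_center (a point): Dark grey plastic sprue offcut, a cross-shaped bit 14 x 13 mm and 8 mm high, 10 g, lying on the jig's deck; the point is its centre, 4 mm above its underside.
- jar_red: Bystander: small paint jar, red label, 38 mm across, 50 mm high; origin under its centre.
- jar_yellow: Bystander: small paint jar, yellow label, 38 mm across, 50 mm high; origin under its centre.
- figure: Bystander: finished robot figure, mint and blue, 116 mm high, 70 mm wide; origin under its centre.
- driver: Bystander: screwdriver 150 mm long lying on the bench; origin under it.
- sprue: Bystander: dark sprue frame 150 x 100 mm, 5 mm thick, flat on the bench; origin under its centre.

How it is judged:
By the outcome, as a careful person would: the job done as asked, in the order asked, and still so for the second after the job is handed in, while the arm keeps its last pose, push and grip.
It also fails if it takes over 58 s, if anything falls off the work surface, if the arm or the gripper's body presses on something with over 40 N, if the wrist force passes 120 N, or if a joint passes its speed limit or range.

## Working session

There is one attempt and no reset: what is moved stays moved. The work goes in short steps, Python scripts to look and compute and a tool call to move; the robot and the scene stay as the last step left them, time stands still between calls to the robot, and variables do not carry over. Pictures are saved under pics/ and viewed, at most 10 in all, crops included, and the job is handed in when it is done.

Besides the shell and the picture viewer there is one more tool, called after "Request:" as a command line: name --argument value ..., lists and objects as JSON in quotes. play_rows: Moves the arm, as the interface text tells. Its arguments: {"type":"object","properties":{"xyz":{"type":"array","items":{"type":"array","items":{"type":"number"}}},"rot":{"type":"array","items":{"type":"array","items":{"type":"number"}}},"grip":{"type":"array","items":{"type":"number"}}},"required":["xyz","rot","grip"]}

```bash
mkdir -p pics; ls; cat > h.py <<'E'
import numpy as np, cv2
from bench import readout, vision, ctrl
from scipy.spatial.transform import Rotation as R
def Rq(q): return R.from_quat([q[1],q[2],q[3],q[0]])
def pts(c, T):
    d=c["depth"];K=c["camera_matrix"];v,u=np.mgrid[:d.shape[0],:d.shape[1]]
    P=np.stack([(u-K[0,2])/K[0,0]*d,(v-K[1,2])/K[1,1]*d,d],-1)
    return P@T[:3,:3].T+T[:3,3]
def Twrist(c,o):
    T=np.eye(4);T[:3,:3]=Rq(o["eef_rot"]).as_matrix();T[:3,3]=o["eef_pos"];return T@c["hand_eye"]
def save(n,c): cv2.imwrite(f"pics/{n}.png",c["color"][...,::-1])
E
python3 - <<'E'
from h import *
o=readout.get_obs();print({k:np.round(v,3) for k,v in o.items()})
ims=[]
for n in["scene","side"]:
    c=vision.camera(n);np.savez(n,**c);save(n,c);print(n,np.round(c["extrinsics"],3).tolist(),c["camera_matrix"].tolist())
c=vision.camera("wrist");save("wrist",c);print(np.round(c["hand_eye"],3).tolist())
E
```

```text
pics
{'time_s': np.float64(0.0), 'q': array([ 1.137,  0.182,  1.608, -0.   ,  1.354, -0.206]), 'dq': array([ 0.   ,  0.001, -0.   , -0.001,  0.003, -0.001]), 'joint_efforts': array([-1.0000e-03, -4.4488e+01, -3.5133e+01, -0.0000e+00,  9.0000e-03,
       -0.0000e+00]), 'eef_pos': array([0.13 , 0.56 , 0.249]), 'eef_rot': array([-0.   ,  0.114,  0.994, -0.001]), 'wrist_force': array([ 0.165, -0.132,  0.204]), 'torque': array([ 0.014,  0.003, -0.024]), 'grasp_force': np.float64(0.0), 'opening': np.float64(1.0)}
scene [[0.64, 0.505, -0.58, 1.107], [0.769, -0.409, 0.492, -0.554], [0.011, -0.76, -0.649, 0.664], [0.0, 0.0, 0.0, 1.0]] [[465.9387218144059, 0.0, 284.06157015864255], [0.0, 465.9387218144059, 208.35830919727226], [0.0, 0.0, 1.0]]
side [[-0.988, -0.083, 0.133, 0.466], [-0.156, 0.586, -0.795, 0.591], [-0.012, -0.806, -0.592, 0.555], [0.0, 0.0, 0.0, 1.0]] [[397.791938774226, 0.0, 284.67002128051473], [0.0, 397.791938774226, 209.95188994467986], [0.0, 0.0, 1.0]]
[[-0.0, -0.945, -0.328, 0.085], [1.0, 0.0, -0.001, 0.001], [0.001, -0.328, 0.945, -0.124], [0.0, 0.0, 0.0, 1.0]]
```

View pics/scene.png

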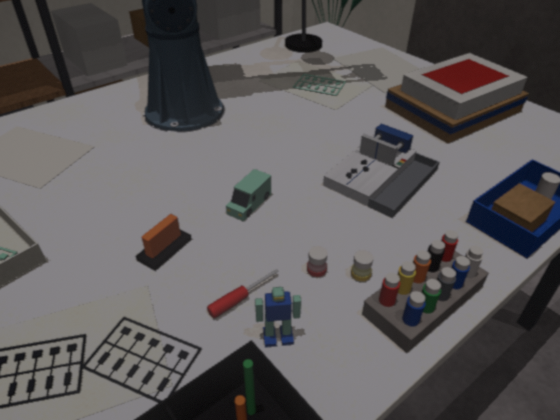

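View pics/side.png

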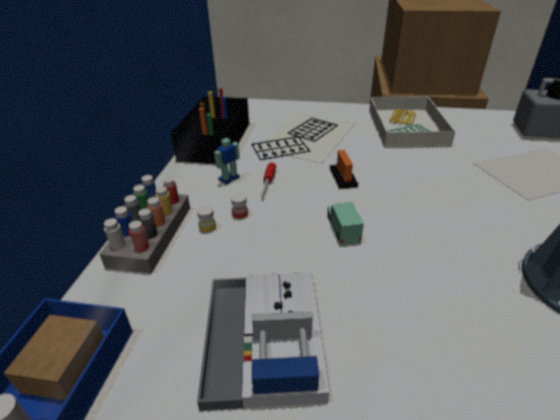

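Scene view: jig at (385,165) with the fence end up-right, van at (250,193), scraper at (163,240). In the side view: jig (285,335) with trough on its left (world +x), chips near (285,292), van (345,222), scraper (343,168). Now to measure.

```bash
cat > m.py <<'E'
from h import *
for n in["scene","side"]:
    c=dict(np.load(n+".npz"));P=pts(c,c["extrinsics"]);hsv=cv2.cvtColor(c["color"],cv2.COLOR_RGB2HSV)
    H,S,V=[hsv[...,i].astype(int) for i in range(3)];X,Y,Z=P[...,0],P[...,1],P[...,2]
    roi={"scene":{"scr":(130,205,200,270),"van":(220,165,280,220),"jig":(315,115,445,215)},
         "side":{"scr":(325,145,365,195),"van":(322,198,368,250),"jig":(195,265,335,410)}}[n]
    def box(k):
        m=np.zeros(H.shape,bool);a,b,e,f=roi[k];m[b:f,a:e]=1;return m&(c["depth"]>0)
    def rep(t,m):
        Q=P[m]
        if len(Q)<5: print(n,t,len(Q));return
        xy=(Q[:,:2]*1000).astype(np.float32);r=cv2.minAreaRect(xy)
        print(n,t,len(Q),"rect c",np.round(r[0],1),"size",np.round(r[1],1),"ang",round(r[2],1),"z",np.round(np.percentile(Q[:,2],[2,50,98])*1000,1))
    rep("rib",box("scr")&(H<15)&(S>120)&(V>60)); rep("ribtop",box("scr")&(H<15)&(S>120)&(Z>.057))
    rep("foot",box("scr")&(V<60)&(Z>0.004))
    g=box("van")&(Z>.006)
    rep("van",g); rep("vantop",g&(Z>.05))
    j=box("jig")
    rep("block",j&(H>100)&(H<125)&(S>120)&(Z>.06))
    rep("deck",j&(abs(Z-.03)<.004)); rep("fencetop",j&(abs(Z-.08)<.004)&(S<90))
    for zz in (np.histogram(Z[j],bins=np.arange(-.01,.1,.005))):print(np.round(zz,3).tolist())
    rep("bluelineish",j&(H>95)&(H<125)&(S>90)&(abs(Z-.03)<.005))
    dk=(j&(V<70)&(Z>.027)&(Z<.045)).astype(np.uint8)
    k,l,s,ce=cv2.connectedComponentsWithStats(dk)
    for i in range(1,k):
        if s[i,4]>3: rep(f"dark{ce[i].round(0)}",l==i)
    big=cv2.resize(c["color"][roi["jig"][1]:roi["jig"][3],roi["jig"][0]:roi["jig"][2]],None,fx=4,fy=4,interpolation=cv2.INTER_CUBIC)
    cv2.imwrite(f"pics/jig_{n}.png",np.clip(big[...,::-1].astype(float)*1.3,0,255))
E
python3 m.py
```

```text
scene rib 886 rect c [ 465.8 -317.9] size [21.  77.7] ang 18.6 z [22.1 52.2 66.8]
scene ribtop 372 rect c [ 465.9 -317.5] size [20.6 77. ] ang 19.4 z [57.5 64.6 67.1]
scene foot 690 rect c [ 465.5 -317. ] size [ 51.3 103.4] ang 16.3 z [ 5.6 14.7 19.9]
scene van 1426 rect c [ 456.2 -102.8] size [ 48.7 113.4] ang 19.2 z [ 7.9 41.7 57.8]
scene vantop 569 rect c [451.2 -89.7] size [48.2 85.2] ang 18.9 z [50.6 55.9 58.2]
scene block 223 rect c [526.6 286.7] size [87.2 26.2] ang 9.5 z [65.8 70.2 72.9]
scene deck 2136 rect c [556.8 280.4] size [182.8 397.4] ang 11.9 z [26.7 30.7 33.3]
scene fencetop 166 rect c [539.4 214.7] size [90.4 17.2] ang 11.3 z [76.2 80.2 82.7]
[0, 1705, 5407, 800, 342, 357, 408, 740, 1558, 220, 145, 141, 161, 197, 149, 212, 230, 91, 87, 0, 0]
[-0.01, -0.005, 0.0, 0.005, 0.01, 0.015, 0.02, 0.025, 0.03, 0.035, 0.04, 0.045, 0.05, 0.055, 0.06, 0.065, 0.07, 0.075, 0.08, 0.085, 0.09, 0.095]
scene bluelineish 15 rect c [545.9 387.2] size [ 67.6 194.9] ang 24.9 z [32.1 33.7 35. ]
scene dark[432. 122.] 169 rect c [513.7 456.4] size [  9.2 106.9] ang 83.1 z [27.2 35.5 44.8]
s
[... 1590 characters left out ...]
ize [ 8.7 10.5] ang 53.0 z [32.5 37.8 40. ]
side dark[287. 294.] 37 rect c [540.1 134.8] size [11.4  8.8] ang 50.4 z [32.8 38.4 40.4]
side dark[278. 306.] 40 rect c [551.7 161. ] size [10.1  7.8] ang 8.5 z [32.4 38.  40.5]
side dark[282. 336.] 132 rect c [534.5 220.2] size [47.9  3.5] ang 12.6 z [31.  39.4 44.7]
side dark[308. 334.] 11 rect c [495.5 212.5] size [2.3 4.6] ang 88.4 z [37.2 41.9 44.3]
side dark[253. 336.] 34 rect c [582.2 224.1] size [ 6.9 24.1] ang 70.3 z [32.  36.4 44.9]
side dark[285. 389.] 337 rect c [517.2 304.2] size [87.   2.9] ang 12.4 z [30.6 38.3 44.8][ WARN:0@0.632] global loadsave.cpp:1063 imwrite_ Unsupported depth image for selected encoder is fallbacked to CV_8U.
```

View pics/jig_side.png

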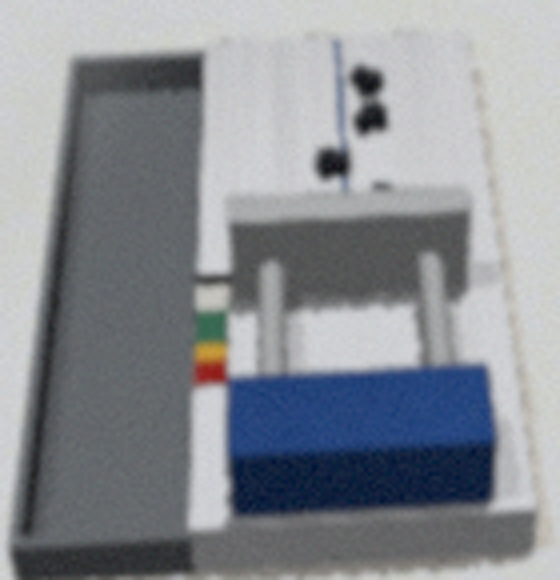

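The side crop shows the blue line at column ~340, three chips at (367,80), (370,117) and (332,162), a fourth behind the fence at (382,188), and the pointer at white 0. Jig frame is near (545,179) mm with x at 102°. All heights and sizes match the ones given. Next I'll look from the wrist over the jig.

```bash
cat >> h.py <<'E'
def go(p_mm, yaw_deg, o=None):
    """tool-frame shift (mm) and turn for TCP at p (world mm), tool down, tool x at yaw_deg in world"""
    o=o or readout.get_obs();Rc=Rq(o["eef_rot"])
    a=np.radians(yaw_deg);c,s=np.cos(a),np.sin(a)
    Rt=R.from_matrix(np.array([[c,s,0],[s,-c,0],[0,0,-1]]))
    d=Rc.inv().apply(np.array(p_mm)-1000*o["eef_pos"])
    print("shift",d.round(1),"rot",(Rc.inv()*Rt).as_rotvec().round(4),"t",round(float(o["time_s"]),2))
JO=np.array([545.,179.3]);JA=102.
def jw(x,y,z,O=None,A=None):
    O=JO if O is None else O;a=np.radians(JA if A is None else A);return np.array([O[0]+x*np.cos(a)-y*np.sin(a),O[1]+x*np.sin(a)+y*np.cos(a),z])
E
python3 -c "
from h import *
o=readout.get_obs();print(Rq(o['eef_rot']).as_matrix().round(3).tolist())
go(jw(20,0,260),102)"
```

```text
[[-0.974, 0.226, -0.001], [0.226, 0.974, -0.001], [0.0, -0.001, -1.0]]
shift [-482.1 -258.8  -10.2] rot [-1.3000e-03  5.0000e-04  1.1336e+00] t 0.15
```

Request:
play_rows --xyz '[[-53, -28, -1], [-107, -57, -2], [-160, -86, -3], [-214, -115, -5], [-268, -144, -6], [-321, -172, -7], [-375, -201, -8], [-428, -230, -9], [-482, -259, -10], [-482, -259, -10]]' --rot '[[0, 0, 0.126], [0, 0, 0.252], [0, 0, 0.378], [0, 0, 0.504], [0, 0, 0.63], [0, 0, 0.756], [0, 0, 0.882], [0, 0, 1.008], [-0.001, 0, 1.134], [-0.001, 0, 1.134]]' --grip '[1, 1, 1, 1, 1, 1, 1, 1, 1, 1]'

```text
time_s: 1.4
eef_pos: [0.5435, 0.1956, 0.2598]
eef_rot: [0.0, 0.632, 0.775, 0.0]
wrist_force: [0.3, 0.4, -1.1]
opening: 1.001
grasp_force: 0.0
```

```bash
cat > w1.py <<'E'
from h import *
o=readout.get_obs();c=vision.camera("wrist");T=Twrist(c,o);P=pts(c,T);save("w1",c)
print(o["eef_pos"],abs(o["dq"]).max())
hsv=cv2.cvtColor(c["color"],cv2.COLOR_RGB2HSV);H,S,V=[hsv[...,i].astype(int) for i in range(3)];X,Y,Z=P[...,0]*1e3,P[...,1]*1e3,P[...,2]*1e3
a=np.radians(JA);jx=(X-JO[0])*np.cos(a)+(Y-JO[1])*np.sin(a);jy=-(X-JO[0])*np.sin(a)+(Y-JO[1])*np.cos(a)
d=c["depth"]>0
def rep(t,m):
    q=np.stack([jx[m],jy[m]],1).astype(np.float32)
    if len(q)<5: print(t,len(q));return
    r=cv2.minAreaRect(q);print(t,len(q),"jig c",np.round(r[0],1),np.round(r[1],1),round(r[2],1),"z",np.percentile(Z[m],[2,50,98]).round(1))
rep("fencetop",d&(abs(Z-80)<4)&(abs(jx-36)<15)&(S<90))
bl=d&(H>95)&(H<125)&(S>70)&(abs(Z-30)<5)&(abs(jy)<12)&(jx<28);rep("line",bl)
if bl.sum()>20: print("linefit",np.polyfit(jx[bl],jy[bl],1))
rep("block",d&(H>95)&(H<125)&(S>100)&(Z>64))
rep("deck",d&(abs(Z-30)<4)&(abs(jx)<200)&(abs(jy)<75)&(jx<28))
m=(d&(V<80)&(Z>26)&(Z<45)&(abs(jy)<60)&(jx<29)&(jx>-100)&(S<90)).astype(np.uint8)
k,l,s,ce=cv2.connectedComponentsWithStats(m)
for i in range(1,k):
    if s[i,4]>30: rep(f"chip{ce[i].round(0)}",l==i)
E
python3 w1.py; python3 -c "
from h import *
go([464,-314,150],108.5)"
```

```text
[0.54345949 0.19561154 0.25978374] 0.06643981736196534
fencetop 1680 jig c [38.1 -0.1] [90.1 12.4] 89.7 z [77.1 80.5 82. ]
line 202 jig c [-37.7   0.3] [  2.  115.4] 89.6 z [29.5 31.1 32.4]
linefit [-0.00037979  0.02629743]
block 6728 jig c [68.1 -1.9] [121.6 147.1] 0.2 z [ 69.   71.  322.5]
deck 12397 jig c [-35.3  -7.1] [134.3 125.7] 90.0 z [29.2 30.7 32.2]
chip[268. 183.] 150 jig c [ 1.3 12.8] [11.7 14.3] 77.6 z [31.2 38.2 39.9]
chip[286. 204.] 138 jig c [-20.4  -4.2] [12.7 12.5] 89.4 z [33.8 38.3 40. ]
chip[269. 226.] 135 jig c [-43.4  12.2] [12.8 13.8] 38.2 z [34.1 38.4 39.9]
chip[270. 246.] 128 jig c [-64.8  11.8] [13.  12.4] 47.2 z [32.8 38.3 40. ]
shift [-484.7 -180.6  109.3] rot [-0.0004 -0.0007 -0.1169] t 1.45
```

View pics/w1.png

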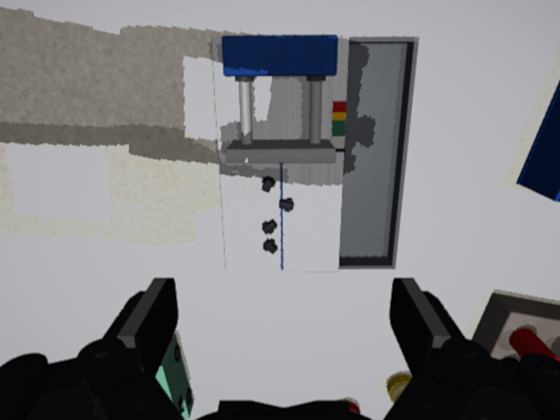

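The wrist view shows the jig upright with the blue line at column 282, four chips at columns 268–286 and rows 183–246, and the fence at row 150. The jig frame is confirmed to within 1–2 mm. Moving on to the scraper.

Request:
play_rows --xyz '[[-54, -20, 8], [-108, -40, 16], [-162, -60, 24], [-216, -80, 32], [-269, -100, 40], [-323, -120, 48], [-377, -140, 56], [-431, -160, 62], [-485, -181, 69], [-485, -181, 69]]' --rot '[[0, 0, -0.013], [0, 0, -0.026], [0, 0, -0.039], [0, 0, -0.052], [0, 0, -0.065], [0, 0, -0.078], [0, 0, -0.091], [0, 0, -0.104], [0, 0, -0.117], [0, 0, -0.117]]' --grip '[1, 1, 1, 1, 1, 1, 1, 1, 1, 1]'

```text
time_s: 2.7
eef_pos: [0.4636, -0.3148, 0.1902]
eef_rot: [-0.0, 0.584, 0.812, 0.0]
wrist_force: [0.3, -0.4, 0.5]
opening: 1.004
grasp_force: 0.0
```

```bash
cat > w2.py <<'E'
from h import *
o=readout.get_obs();c=vision.camera("wrist");T=Twrist(c,o);P=pts(c,T);save("w2",c)
print(o["eef_pos"],abs(o["dq"]).max())
hsv=cv2.cvtColor(c["color"],cv2.COLOR_RGB2HSV);H,S,V=[hsv[...,i].astype(int) for i in range(3)];Z=P[...,2]*1e3
def rep(t,m):
    k,l,s,ce=cv2.connectedComponentsWithStats(m.astype(np.uint8));i=1+s[1:,4].argmax();m=l==i
    r=cv2.minAreaRect((P[m][:,:2]*1e3).astype(np.float32));print(t,m.sum(),np.round(r[0],1),np.round(r[1],1),round(r[2],1),"z",np.percentile(Z[m],[2,50,98]).round(1))
near=np.hypot(P[...,0]-.464,P[...,1]+.314)<.09
rep("ribtop",near&(H<18)&(S>110)&(abs(Z-64)<5))
rep("foot",near&(Z>6)&(Z<20))
E
python3 w2.py
```

```text
[ 0.46357294 -0.31480693  0.19022603] 0.06378319220726912
ribtop 3022 [ 462. -314.] [20.  78.9] 17.7 z [61.7 64.4 65.9]
foot 4383 [ 462.2 -314.9] [ 50.1 104.7] 17.4 z [12.8 14.6 16.1]
```

```bash
python3 -c "
from h import *
go([462,-314.3,42],107.6)"
```

```text
shift [ -1.1  -2.5 148.3] rot [ 0.0005 -0.0021  0.0176] t 2.75
```

Request:
play_rows --xyz '[[-1, -2, 40], [-1, -2, 85], [-1, -2, 125], [-1, -2, 148], [-1, -2, 148], [-1, -2, 148], [-1, -2, 148], [-1, -2, 148], [-1, -2, 148], [-1, -2, 148]]' --rot '[[0, 0, 0.018], [0, 0, 0.018], [0, 0, 0.018], [0, 0, 0.018], [0, 0, 0.018], [0, 0, 0.018], [0, 0, 0.018], [0, 0, 0.018], [0, 0, 0.018], [0, 0, 0.018]]' --grip '[1, 1, 1, 0.6, 0, 0, 0, 0, 0, 0]'

```text
time_s: 4.0
eef_pos: [0.4642, -0.3149, 0.0448]
eef_rot: [0.002, 0.59, 0.807, 0.001]
wrist_force: [0.5, 2.6, 6.3]
opening: 0.226
grasp_force: 59.9
```

```bash
python3 -c "
from h import *
o=readout.get_obs();print(o['eef_pos'],o['opening'],o['grasp_force'],o['wrist_force'])
go([462,-314.3,150],102)
go(jw(-31,56,150),102)"
```

```text
[ 0.46421363 -0.31493967  0.04476292] 0.22585261669454554 59.885884523391724 [0.52710479 2.56089837 6.26574783]
shift [   1.1   -1.6 -105.2] rot [0.0028 0.0016 0.0986] t 4.0
shift [ 421.   168.3 -105.5] rot [0.0028 0.0016 0.0986] t 4.0
```

Request:
play_rows --xyz '[[0, 0, -50], [5, 2, -105], [60, 24, -105], [115, 46, -105], [170, 68, -105], [225, 90, -105], [280, 112, -105], [335, 134, -105], [385, 154, -105], [421, 168, -105]]' --rot '[[0, 0, 0], [0, 0, 0], [0, 0, 0.012], [0, 0, 0.026], [0, 0, 0.04], [0, 0, 0.054], [0, 0, 0.068], [0.002, 0.001, 0.08], [0.003, 0.001, 0.09], [0.003, 0.001, 0.099]]' --grip '[0, 0, 0, 0, 0, 0, 0, 0, 0, 0]'

```text
time_s: 5.25
eef_pos: [0.4953, 0.1399, 0.1488]
eef_rot: [-0.001, 0.629, 0.777, -0.0]
wrist_force: [-0.2, -1.0, -1.6]
opening: 0.226
grasp_force: 59.2
```

```bash
python3 -c "
from h import *
o=readout.get_obs();print(o['eef_pos'],o['opening'],o['grasp_force'],o['wrist_force'],abs(o['dq']).max())
go(jw(-31,56,76),102)
c=vision.camera('scene');save('s2',c)"
```

```text
[0.49526563 0.13987917 0.14879425] 0.2264364145136602 59.15097713470459 [-0.2021054  -1.00307867 -1.62100412] 0.6772913461896939
shift [-2.9  0.9 72.8] rot [-0.0013 -0.0014  0.0006] t 5.25
```

View pics/s2.png

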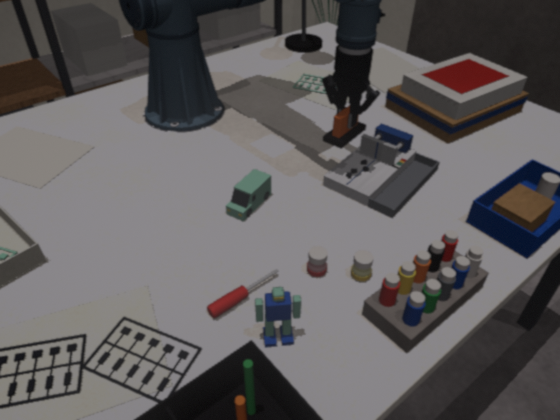

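The scraper is held level at (345,130), on the +y side of the deck, and nothing has been disturbed. Lowering to the deck.

Request:
play_rows --xyz '[[0, 0, 20], [0, 0, 40], [0, 0, 55], [0, 0, 62], [0, 0, 67], [0, 0, 70], [0, 0, 72], [0, 0, 72], [0, 0, 72], [0, 0, 72]]' --rot '[[0, 0, 0], [0, 0, 0], [0, 0, 0], [0, 0, 0], [0, 0, 0], [0, 0, 0], [0, 0, 0], [0, 0, 0], [0, 0, 0], [0, 0, 0]]' --grip '[0, 0, 0, 0, 0, 0, 0, 0, 0, 0]'

```text
time_s: 6.55
eef_pos: [0.4954, 0.1377, 0.0764]
eef_rot: [-0.001, 0.629, 0.777, -0.0]
wrist_force: [0.2, 0.6, -1.8]
opening: 0.223
grasp_force: 59.0
```

```bash
python3 -c "
from h import *
o=readout.get_obs();print(o['eef_pos'],o['wrist_force'],abs(o['dq']).max())
go(jw(-31,56,76),102);go(jw(-31,-47,76),102)
c=vision.camera('scene');P=pts(c,c['extrinsics'])*1e3
hsv=cv2.cvtColor(c['color'],cv2.COLOR_RGB2HSV)
m=(hsv[...,0]<15)&(hsv[...,1]>120)&(np.hypot(P[...,0]-497,P[...,1]-138)<60)
print(m.sum(),np.percentile(P[m],[2,50,98],axis=0).round(1))
c=vision.camera('wrist')"
```

```text
[0.49541141 0.13767428 0.07642199] [ 0.22340479  0.59574579 -1.79234003] 0.001989764769521286
shift [-0.6  1.2  0.4] rot [-0.0019 -0.0013 -0.0004] t 6.55
shift [ -0.5 104.2   0.2] rot [-0.0019 -0.0013 -0.0004] t 6.55
323 [[488.7  95.6  49.3]
 [508.4 105.9  81.8]
 [515.1 138.7  98.2]]
```

Request:
play_rows --xyz '[[0, 3, 1], [0, 14, 1], [0, 26, 1], [0, 38, 1], [0, 50, 1], [0, 62, 1], [0, 74, 1], [0, 86, 1], [0, 97, 1], [0, 104, 1]]' --rot '[[-0.002, -0.001, 0], [-0.002, -0.001, 0], [-0.002, -0.001, 0], [-0.002, -0.001, 0], [-0.002, -0.001, 0], [-0.002, -0.001, 0], [-0.002, -0.001, 0], [-0.002, -0.001, 0], [-0.002, -0.001, 0], [-0.002, -0.001, 0]]' --grip '[0, 0, 0, 0, 0, 0, 0, 0, 0, 0]'

```text
time_s: 7.9
eef_pos: [0.5978, 0.1594, 0.075]
eef_rot: [-0.0, 0.629, 0.777, 0.0]
wrist_force: [-0.8, 0.1, -1.3]
opening: 0.226
grasp_force: 59.1
```

```bash
python3 -c "
from h import *
o=readout.get_obs();print(o['eef_pos'],o['wrist_force'],abs(o['dq']).max())
c=vision.camera('scene');a=c['color'][100:225,310:450];b=vision.camera('side')['color'][255:415,190:340]
f=lambda x:cv2.resize(x,(400,400),interpolation=cv2.INTER_CUBIC)
cv2.imwrite('pics/s3.png',np.hstack([f(a),f(b)])[...,::-1])
go(jw(-31,-40,150),102); go([370,20,150],95)"
```

```text
[0.59777965 0.15936513 0.07501096] [-0.83121725  0.12379496 -1.27006417] 0.1440694811205554
shift [ -0.5  -7.4 -75. ] rot [ 0.0004 -0.0003 -0.0005] t 8.0
shift [ -89.  -251.7  -75.1] rot [ 0.0004 -0.0003  0.1217] t 8.0
```

View pics/s3.png

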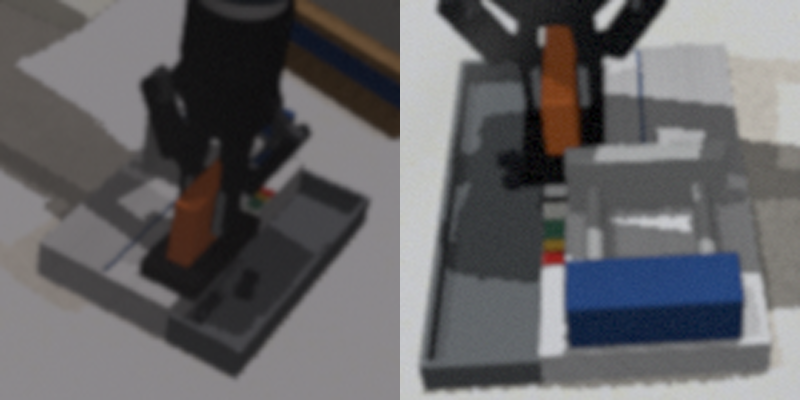

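Two chips are clearly in the trough at left-panel (205,305) and (245,283). One dark bit sits close ahead of the blade end at right-panel (512,170). I'll push a little farther, then lift away and put the scraper down.

Request:
play_rows --xyz '[[0, 6, 0], [0, 13, 0], [0, 18, 0], [0, 18, 0], [0, 15, -20], [0, 0, -60], [-5, -15, -80], [-15, -45, -80], [-35, -95, -80], [-55, -150, -80]]' --rot '[[0, 0, 0], [0, 0, 0], [0, 0, 0], [0, 0, 0], [0, 0, 0], [0, 0, 0], [0, 0, 0], [0, 0, 0.02], [0, 0, 0.04], [0, 0, 0.06]]' --grip '[0, 0, 0, 0, 0, 0, 0, 0, 0, 0]'

```text
time_s: 9.25
eef_pos: [0.4608, 0.0736, 0.1564]
eef_rot: [0.001, 0.652, 0.758, 0.001]
wrist_force: [-0.2, -1.4, 0.8]
opening: 0.229
grasp_force: 59.1
```

```bash
python3 -c "
from h import *
o=readout.get_obs();print(o['eef_pos'],o['wrist_force'],abs(o['dq']).max())
c=vision.camera('scene');a=c['color'][100:225,310:450];b=vision.camera('side')['color'][255:415,190:340]
f=lambda x:cv2.resize(x,(400,400),interpolation=cv2.INTER_CUBIC)
cv2.imwrite('pics/s4.png',np.clip(np.hstack([f(a),f(b)])[...,::-1]*1.4,0,255).astype(np.uint8))
go([370,20,150],95);go([370,20,46],95)"
```

```text
[0.46079067 0.07360487 0.15641717] [-0.16170315 -1.43872384  0.80598839] 1.0701778851892094
shift [-40.1 -92.3   4.7] rot [-0.0061 -0.0007  0.0601] t 9.35
shift [-40.2 -91.7 108.7] rot [-0.0061 -0.0007  0.0601] t 9.35
```

View pics/s4.png

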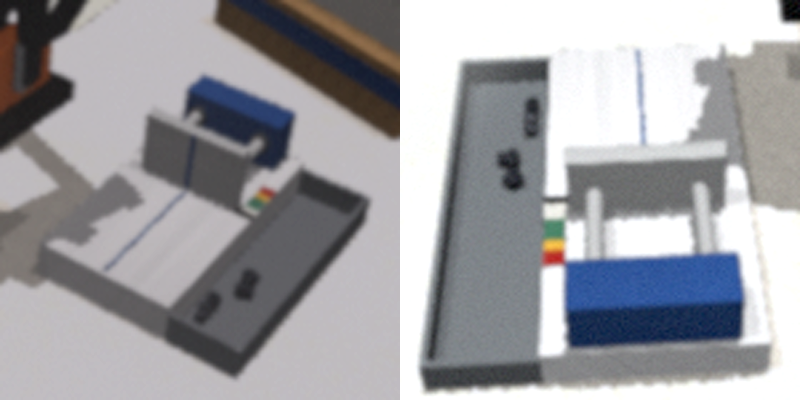

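The deck is clean and all four chips lie in the trough, in pairs at right-panel (532,118) and (510,170). Laying the scraper down on open bench at (370,20).

Request:
play_rows --xyz '[[-20, -46, 5], [-40, -92, 15], [-40, -92, 45], [-40, -92, 75], [-40, -92, 95], [-40, -92, 103], [-40, -92, 107], [-40, -92, 107], [-40, -92, 107], [-40, -92, 107]]' --rot '[[0, 0, 0.03], [-0.003, 0, 0.06], [-0.003, 0, 0.06], [-0.003, 0, 0.06], [-0.003, 0, 0.06], [-0.003, 0, 0.06], [-0.003, 0, 0.06], [-0.003, 0, 0.06], [-0.003, 0, 0.06], [-0.003, 0, 0.06]]' --grip '[0, 0, 0, 0, 0, 0, 0, 0, 0, 0]'

```text
time_s: 10.6
eef_pos: [0.377, 0.021, 0.0485]
eef_rot: [0.001, 0.675, 0.738, 0.001]
wrist_force: [0.9, 0.3, -1.1]
opening: 0.23
grasp_force: 59.6
```

```bash
python3 -c "
from h import *
o=readout.get_obs();print(o['eef_pos'],o['wrist_force'],abs(o['dq']).max())
go([370,20,45],95); go([370,20,150],95); go([449,-97,190],109)"
```

```text
[0.37701058 0.02103075 0.04846029] [ 0.87259664  0.25626264 -1.08062134] 0.003430225712973399
shift [-0.4 -7.1  3.4] rot [ 0.0036 -0.0001  0.0018] t 10.6
shift [  -0.4   -6.7 -101.6] rot [ 0.0036 -0.0001  0.0018] t 10.6
shift [-124.    61.7 -141.3] rot [ 0.0036  0.0004 -0.2425] t 10.6
```

Request:
play_rows --xyz '[[0, 0, 2], [0, 0, 4], [0, 0, 4], [0, 0, 4], [0, 0, 4], [0, 0, 4], [0, 0, 0], [0, 0, -30], [0, 0, -75], [0, 0, -120]]' --rot '[[0.002, 0, 0], [0.004, 0, 0], [0.004, 0, 0], [0.004, 0, 0], [0.004, 0, 0], [0.004, 0, 0], [0.004, 0, 0], [0.004, 0, 0], [0.004, 0, 0], [0.004, 0, 0]]' --grip '[0, 0, 0, 1, 1, 1, 1, 1, 1, 1]'

```text
time_s: 11.85
eef_pos: [0.3759, 0.0211, 0.1694]
eef_rot: [-0.001, 0.675, 0.738, -0.0]
wrist_force: [1.2, -0.4, 0.5]
opening: 0.997
grasp_force: 0.0
```

```bash
python3 -c "
from h import *
o=readout.get_obs();print(o['eef_pos'],o['wrist_force'],abs(o['dq']).max(),o['opening'])
go([451,-97,190],109)"
```

```text
[0.37591511 0.02111578 0.169406  ] [ 1.15242411 -0.44101528  0.49764542] 0.9450364470969119 0.9968591064852363
shift [-124.3   64.3  -20.8] rot [-0.0016 -0.0007 -0.2427] t 11.85
```

Request:
play_rows --xyz '[[-31, 16, -20], [-62, 32, -20], [-93, 48, -20], [-124, 64, -20], [-124, 64, -20], [-124, 64, -20], [-124, 64, -20], [-124, 64, -20], [-124, 64, -20], [-124, 64, -20]]' --rot '[[0, 0, -0.06], [0, 0, -0.12], [0, 0, -0.18], [-0.001, 0, -0.243], [-0.001, 0, -0.243], [-0.001, 0, -0.243], [-0.001, 0, -0.243], [-0.001, 0, -0.243], [-0.001, 0, -0.243], [-0.001, 0, -0.243]]' --grip '[1, 1, 1, 1, 1, 1, 1, 1, 1, 1]'

```text
time_s: 13.1
eef_pos: [0.451, -0.0966, 0.1879]
eef_rot: [-0.0, 0.58, 0.814, 0.0]
wrist_force: [-0.6, 0.2, 0.0]
opening: 1.002
grasp_force: 0.0
```

```bash
cat > w3.py <<'E'
from h import *
o=readout.get_obs();c=vision.camera("wrist");T=Twrist(c,o);P=pts(c,T)*1e3;save("w3",c)
print(o["eef_pos"],abs(o["dq"]).max())
Z=P[...,2];near=np.hypot(P[...,0]-454,P[...,1]+102)<85
hsv=cv2.cvtColor(c["color"],cv2.COLOR_RGB2HSV);g=(hsv[...,0]>65)&(hsv[...,0]<100)&(hsv[...,1]>50)
def rep(t,m):
    k,l,s,ce=cv2.connectedComponentsWithStats(m.astype(np.uint8));i=1+s[1:,4].argmax();m=l==i
    q=P[m][:,:2];r=cv2.minAreaRect(q.astype(np.float32));print(t,m.sum(),np.round(r[0],1),np.round(r[1],1),round(r[2],1),"z",np.percentile(Z[m],[2,50,98]).round(1))
    for A in (107,108,109,110):
        a=np.radians(A);u=q@[np.cos(a),np.sin(a)];v=q@[-np.sin(a),np.cos(a)]
        print(A,"len",np.percentile(u,[0,.5,99.5,100]).round(1),"wid",np.percentile(v,[0,.5,99.5,100]).round(1), np.ptp(v).round(1))
rep("top",near&g&(abs(Z-55)<5))
m=near&(Z>8)&(Z<62);rep("all",m)
s=readout.get_obs()
c=vision.camera("scene");P=pts(c,c["extrinsics"])*1e3;hsv=cv2.cvtColor(c["color"],cv2.COLOR_RGB2HSV)
m=(hsv[...,0]<15)&(hsv[...,1]>120)&(np.hypot(P[...,0]-372,P[...,1]-20)<90)&(P[...,2]>58);print("scraper",cv2.minAreaRect(P[m][:,:2].astype(np.float32)),P[m][:,2].max())
E
python3 w3.py
```

```text
[ 0.45104774 -0.09659394  0.18793682] 0.0038365364395993333
top 6851 [449.1 -88.2] [45.6 82.7] 18.9 z [53.7 55.6 57. ]
107 len [-257.6 -254.6 -174.4 -173.8] wid [-427.2 -426.3 -380.7 -379.8] 47.4
108 len [-264.3 -261.6 -181.5 -181.2] wid [-422.8 -422.3 -377.3 -376.5] 46.3
109 len [-270.9 -268.5 -188.5 -188.2] wid [-418.8 -418.4 -373.5 -373.1] 45.7
110 len [-277.8 -275.4 -195.2 -194.8] wid [-415.1 -414.6 -369.5 -368.6] 46.5
all 8392 [ 453.5 -100.7] [ 46.  109.9] 19.0 z [24.1 55.4 56.9]
107 len [-284.4 -283.  -174.  -173.4] wid [-429.1 -427.4 -380.6 -379.8] 49.4
108 len [-291.1 -290.  -181.3 -180.8] wid [-424.1 -422.9 -377.2 -376.5] 47.6
109 len [-297.8 -297.  -188.3 -187.9] wid [-419.1 -418.7 -373.3 -373. ] 46.1
110 len [-304.8 -303.8 -195.  -194.5] wid [-415.7 -414.8 -369.  -368. ] 47.7
scraper ((380.0947265625, 17.08736801147461), (21.465713500976562, 75.3299789428711), 4.679086208343506) 67.76781196856629
```

View pics/w3.png

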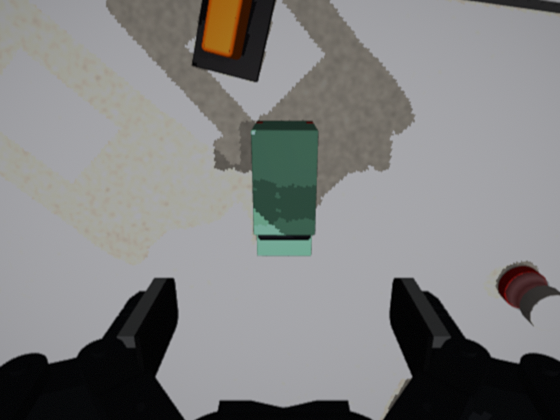

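The van is upright at (285,185), tail up and aligned with the tool, with the scraper lying clear at (232,35). Grasping the van at its centre.

```bash
python3 -c "
from h import *
go([453.5,-100.7,29],109)"
```

```text
shift [ -4.6   1.  158.9] rot [-0.0001 -0.0005  0.0004] t 13.2
```

Request:
play_rows --xyz '[[-5, 1, 40], [-5, 1, 85], [-5, 1, 125], [-5, 1, 150], [-5, 1, 159], [-5, 1, 159], [-5, 1, 159], [-5, 1, 159], [-5, 1, 159], [-5, 1, 159]]' --rot '[[0, 0, 0], [0, 0, 0], [0, 0, 0], [0, 0, 0], [0, 0, 0], [0, 0, 0], [0, 0, 0], [0, 0, 0], [0, 0, 0], [0, 0, 0]]' --grip '[1, 1, 1, 1, 0.7, 0.4, 0, 0, 0, 0]'

```text
time_s: 14.45
eef_pos: [0.4541, -0.1013, 0.0296]
eef_rot: [0.0, 0.581, 0.814, 0.0]
wrist_force: [-1.4, 0.9, 5.8]
opening: 0.531
grasp_force: 62.7
```

```bash
python3 -c "
from h import *
o=readout.get_obs();print(o['eef_pos'],o['opening'],o['grasp_force'],o['wrist_force'])
go([453.5,-100.7,150],109)
go(jw(-50,0,110),102)"
```

```text
[ 0.45411215 -0.10133732  0.02956991] 0.5309701992435653 62.73277748376131 [-1.42965837  0.9277732   5.81029377]
shift [   0.8   -0.3 -120.4] rot [0.0006 0.0002 0.0005] t 14.45
shift [186.  171.3 -80.4] rot [0.0006 0.0002 0.1226] t 14.45
```

Request:
play_rows --xyz '[[0, 0, -40], [5, 5, -80], [36, 33, -80], [68, 62, -80], [100, 92, -80], [130, 120, -80], [160, 147, -80], [178, 164, -80], [186, 171, -80], [186, 171, -80]]' --rot '[[0, 0, 0], [0, 0, 0], [0, 0, 0.02], [0, 0, 0.04], [0, 0, 0.06], [0, 0, 0.08], [0, 0, 0.1], [0, 0, 0.115], [0, 0, 0.123], [0, 0, 0.123]]' --grip '[0, 0, 0, 0, 0, 0, 0, 0, 0, 0]'

```text
time_s: 15.7
eef_pos: [0.5544, 0.1305, 0.1086]
eef_rot: [-0.0, 0.629, 0.777, -0.0]
wrist_force: [-0.9, -0.2, -0.8]
opening: 0.536
grasp_force: 62.3
```

```bash
cat > w4.py <<'E'
from h import *
o=readout.get_obs();c=vision.camera("wrist");T=Twrist(c,o);P=pts(c,T)*1e3;save("w4",c)
print(o["eef_pos"],o["wrist_force"],abs(o["dq"]).max())
Z=P[...,2];X,Y=P[...,0],P[...,1]
a=np.radians(JA);jx=(X-JO[0])*np.cos(a)+(Y-JO[1])*np.sin(a);jy=-(X-JO[0])*np.sin(a)+(Y-JO[1])*np.cos(a)
e=o["eef_pos"][:2]*1e3-JO;print("tcp jig",(e@[np.cos(a),np.sin(a)]).round(1),(e@[-np.sin(a),np.cos(a)]).round(1),"yaw",np.degrees(np.arctan2(*Rq(o["eef_rot"]).as_matrix()[[1,0],0])).round(2))
hsv=cv2.cvtColor(c["color"],cv2.COLOR_RGB2HSV);H,S=hsv[...,0],hsv[...,1]
def rep(t,m):
    k,l,s,ce=cv2.connectedComponentsWithStats(m.astype(np.uint8));i=1+s[1:,4].argmax();m=l==i
    r=cv2.minAreaRect(np.stack([jx[m],jy[m]],1).astype(np.float32));print(t,m.sum(),"jig",np.round(r[0],1),np.round(r[1],1),round(r[2],1),"jx max",np.percentile(jx[m],[1,99.]).round(1),"jy",np.percentile(jy[m],[1,99]).round(1),"z",np.percentile(Z[m],[2,50,98]).round(1))
z=o["eef_pos"][2]*1e3+25.5
rep("vantop",(H>65)&(H<100)&(S>50)&(abs(Z-z)<6)&(abs(jy)<40))
rep("fence",(S<90)&(abs(Z-80)<4)&(abs(jy)<55)&(jx>20)&(jx<90))
rep("line",(H>100)&(H<125)&(S>70)&(abs(Z-30)<5)&(abs(jy)<12)&(jx<28))
go(jw(-50,0,60),102); go(jw(-30,0,60),102)
E
python3 w4.py
```

```text
[0.55435316 0.13053595 0.1086295 ] [-0.94144027 -0.15391099 -0.75190747] 0.02225304934355718
tcp jig -49.6 1.0 yaw 102.03
vantop 32504 jig [-32.9   0.6] [48.8 77.8] 89.9 jx max [-68.1   5.6] jy [-21.6  23. ] z [131.7 134.7 135.8]
fence 7692 jig [37.7  0.1] [12.4 90.1] 0.0 jx max [32.3 43.8] jy [-43.7  43.8] z [79.1 80.6 82. ]
line 227 jig [11.7  0.2] [31.9  1.6] 0.1 jx max [-4.1 27.5] jy [-0.6  1. ] z [29.9 31.1 32.3]
shift [ 0.2  1.3 48.6] rot [-0.0011 -0.0004 -0.0001] t 15.75
shift [20.2  1.3 48.7] rot [-0.0011 -0.0004 -0.0001] t 15.75
```

Request:
play_rows --xyz '[[0, 0.8, 15], [0, 0.8, 30], [0, 0.8, 40], [0, 0.8, 44], [0, 0.8, 46], [0, 0.8, 47], [0, 0.8, 48], [0, 0.8, 49], [0, 0.8, 49], [0, 0.8, 49]]' --rot '[[0, 0, 0], [-0.001, 0, 0], [-0.001, 0, 0], [-0.001, 0, 0], [-0.001, 0, 0], [-0.001, 0, 0], [-0.001, 0, 0], [-0.001, 0, 0], [-0.001, 0, 0], [-0.001, 0, 0]]' --grip '[0, 0, 0, 0, 0, 0, 0, 0, 0, 0]'

```text
time_s: 17.0
eef_pos: [0.5555, 0.1306, 0.0601]
eef_rot: [0.0, 0.629, 0.777, 0.001]
wrist_force: [0.1, 0.2, -0.4]
opening: 0.531
grasp_force: 62.3
```

```bash
python3 w4.py
```

```text
[0.55550163 0.13064415 0.06007213] [ 0.12426279  0.24526113 -0.43042166] 0.0010828695734253879
tcp jig -49.8 -0.2 yaw 101.98
vantop 32539 jig [-33.   -0.3] [77.8 48.6] 0.1 jx max [-68.1   5.5] jy [-22.7  21.9] z [83.1 86.2 87.3]
fence 16789 jig [38. -0.] [90.3 11.9] 90.0 jx max [32.1 43.8] jy [-43.6  43.7] z [79.2 80.6 82. ]
line 290 jig [16.6  0. ] [ 1.7 22.9] 89.9 jx max [ 5.4 27.7] jy [-0.8  0.9] z [29.9 31.2 32.5]
shift [-0.2 -0.1  0. ] rot [ 0.0009 -0.0005 -0.0004] t 17.05
shift [19.8 -0.1  0. ] rot [ 0.0009 -0.0005 -0.0004] t 17.05
```

Request:
play_rows --xyz '[[2, -0.3, 0.8], [5, -0.3, 0.8], [10, -0.3, 0.8], [15, -0.3, 0.8], [20, -0.3, 0.8], [24, -0.3, 0.8], [27, -0.3, 0.8], [30, -0.3, 0.8], [32, -0.3, 0.8], [32, -0.3, 0.8]]' --rot '[[0, 0, 0], [0, 0, 0], [0, 0, 0], [0, 0, 0], [0, 0, 0], [0, 0, 0], [0, 0, 0], [0, 0, 0], [0, 0, 0], [0, 0, 0]]' --grip '[0, 0, 0, 0, 0, 0, 0, 0, 0, 0]'

```text
time_s: 18.3
eef_pos: [0.5489, 0.1619, 0.0596]
eef_rot: [0.0, 0.629, 0.777, 0.001]
wrist_force: [0.4, -3.9, 5.1]
opening: 0.534
grasp_force: 62.7
```

```bash
python3 w4.py; python3 -c "
from h import *
o=readout.get_obs();print(Rq(o['eef_rot']).inv().apply(o['wrist_force']))"
```

```text
[0.54889007 0.16185611 0.05957819] [ 0.38684169 -3.85958568  5.10894198] 0.0031133766930426126
tcp jig -17.9 -0.2 yaw 101.98
vantop 32302 jig [-1.2 -0.3] [77.9 48.6] 0.3 jx max [-36.2  37.3] jy [-22.7  21.9] z [83.7 85.7 86.8]
fence 14012 jig [43.1  0.3] [12.9 90.5] 0.0 jx max [37.2 49.4] jy [-43.5  43.7] z [77.6 80.6 81.8]
[-3.94915326 -0.58751371 -4.89831018]Traceback (most recent call last):
  File "w4.py", line 14, in <module>
    rep("line",(H>100)&(H<125)&(S>70)&(abs(Z-30)<5)&(abs(jy)<12)&(jx<28))
    ~~~^^^^^^^^^^^^^^^^^^^^^^^^^^^^^^^^^^^^^^^^^^^^^^^^^^^^^^^^^^^^^^^^^^
  File "w4.py", line 9, in rep
    k,l,s,ce=cv2.connectedComponentsWithStats(m.astype(np.uint8));i=1+s[1:,4].argmax();m=l==i
                                                                      ~~~~~~~~~~~~~~^^
ValueError: attempt to get argmax of an empty sequence
```

Request:
play_rows --xyz '[[1, -0.5, -0.4], [3, -0.5, -0.4], [5, -0.5, -0.4], [7, -0.5, -0.4], [9, -0.5, -0.4], [11, -0.5, -0.4], [13, -0.5, -0.4], [14.5, -0.5, -0.4], [14.5, -0.5, -0.4], [14.5, -0.5, -0.4]]' --rot '[[0, 0, 0], [0, 0, 0], [0, 0, 0], [0, 0, 0], [0, 0, 0], [0, 0, 0], [0, 0, 0], [0, 0, 0], [0, 0, 0], [0, 0, 0]]' --grip '[0, 0, 0, 0, 0, 0, 0, 0, 0, 0]'

```text
time_s: 19.6
eef_pos: [0.5454, 0.1755, 0.0596]
eef_rot: [0.001, 0.63, 0.777, 0.0]
wrist_force: [2.8, -6.7, 2.4]
opening: 0.528
grasp_force: 62.5
```

```bash
sed -i '/^rep("line"/d;/^go(jw/d' w4.py; python3 w4.py; python3 -c "
from h import *
o=readout.get_obs();print(Rq(o['eef_rot']).inv().apply(o['wrist_force']))
a=vision.camera('scene')['color'][90:225,310:450];b=vision.camera('side')['color'][255:415,190:340]
f=lambda x:cv2.resize(x,(400,400),interpolation=cv2.INTER_CUBIC)
cv2.imwrite('pics/s5.png',np.clip(np.hstack([f(a),f(b)])[...,::-1]*1.4,0,255).astype(np.uint8))"
```

```text
[0.54537188 0.17549377 0.05962815] [ 2.83959839 -6.74732423  2.37501331] 0.0014033204868293342
tcp jig -3.8 0.4 yaw 101.96
vantop 32285 jig [13.2  0.2] [49.  77.2] 90.0 jx max [-22.1  51.3] jy [-22.1  22.5] z [83.8 85.7 86.8]
fence 13953 jig [57.2 -0.1] [13.  90.1] 0.2 jx max [51.2 63.4] jy [-43.6  43.7] z [77.6 80.6 81.9]
[-7.01764152  1.27836422 -1.55617596]
```

View pics/s5.png

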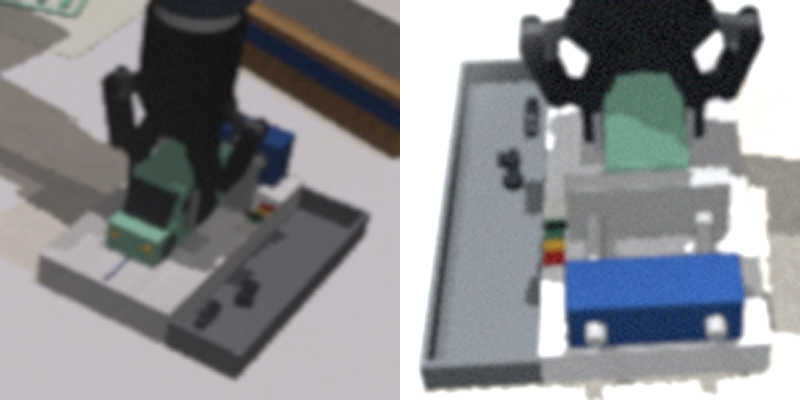

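The picture shows the van upright on the blue line with its tail on the fence. The pointer is in the green at right-panel (553,225) and the chips are still in the trough. The fence is at about 19.4 mm, or roughly 6.8 N, and steady.

```bash
python3 -c "
from bench import ctrl
print(ctrl.hand_in())"
```

```text
the job is handed in; nothing more can be done
None
```

The job is handed in at about 20 s: all four offcuts are in the trough, the scraper is on the bench clear of the jig, and the van is held on the blue line with the pointer in the green (fence back about 19.4 mm, roughly 7 N).

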